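Hold the tool chest lid with its hinge knuckles lined up for the pins

ROBOT

A 6-joint arm with a two-finger parallel gripper is mounted at the origin on the work surface. World frame = base frame: x ahead of the robot, y to its left, z up, the work surface at z = 0. Lengths are in m, angles in rad, forces in N, time in s.
With the tool pointing down it reaches from about 0.275 to 0.875 m from the base axis. Payload 12.5 kg.
Tool frame: the origin (TCP) lies at the very end of the fingers, on their centre line; the grasp point (between the pads) lies 19 mm behind it; x points along the fingers, y is the direction in which the jaws open and shut, and the axes are right-handed (so a half turn about x gives the same grasp; the last joint's range is limited). The gripper opens to 85 mm and grips with 20 to 120 N. Pads are 22 mm wide; open, the fingers measure 114 mm over their backs; the gripper's body (76 mm by 85 mm) begins 54 mm behind the grasp point. The pads swing forward as they close: fully open they stand 13 mm farther back than shut.
Start: joints at [-1.246, 0.351, 1.652, -0, 1.139, -0.085], TCP at [0.219, -0.504, 0.231] pointing down, gripper open.
Joint ranges: [-2.75, 2.75], [-0.79, 2.1], [0.01, 2.65], [-1.57, 4.71], [0.07, 3.14], [-2.87, 2.87]. Speed limits (rad/s): [2.22, 2.22, 2.79, 3.14, 3.14, 3.14].

INTERFACE

Orientations are given as a 3x3 rotation matrix whose columns are the frame's x, y, z axes.
In Python, from bench import manip gives the robot as it stands. Calls block until the motion is done:
- manip.move_ptp(position, orientation): joint-space move of the TCP to a pose.
- manip.move_l(position, attitude=None, max_speed=0.15): straight line of the TCP; attitude=None keeps the orientation; max_speed is the mean speed in m/s.
- manip.move_j(angles): joint-space move.
- manip.set_gripper(opening, effort=None): opening from 0.0 (shut) to 1.0 (fully open); effort is the grip in N (None keeps the last); returns when the fingers have stopped.
- manip.dwell(seconds).
- manip.inverse_kinematics(position, orientation): joint angles nearest the present ones, or None.
- manip.grab_frame(name): name is "scene" or "top"; returns (picture, depth): 420x560x3 uint8, red, green, blue; 420x560 float32, m along the optical axis (not along the pixel's ray), 0 where there is no reading.
- manip.get_calibration(name): a dict with "camera_matrix" (3x3 intrinsics, pixels), "R" (3x3) and "t" (3): a world point X has camera coordinates R X + t. Camera axes: x right, y down, z forward; pixel columns grow to the right and rows downward; lengths in m; the calibration is good to about 2 mm. A picture is of the moment at which its call begins. get_calibration takes no time and is no camera call.
A pose or a line that the arm cannot do raises manip.Unreachable and nothing moves.
- manip.sign_off(): hands the job in, once; it reports no verdict.
Trained networks look in the newest picture that a camera, given by its name, has taken for a name from the list of things; names that differ only in an ending like _2 or _b are one class to them, and where a whole thing is asked for, a point or a joint stands for the part that bears it (a point fixed in the world has none). Each returns a list of dicts, best first, with "confidence" (0 to 1); they miss things now and then, are a little off and sometimes report something else, mostly with a low value. They report only what shows in the picture. A call takes as long as a camera call.
- manip.look_for(camera, name): "at" ([x, y, z] in m, in world coordinates, good to about 4 mm: the middle of the surface that is visible of it).
Readings, each from a call of its own:
- manip.current_time(): time.
- manip.current_qpos(): joint angles.
- manip.current_joint_vel(): joint speeds.
- manip.current_joint_torque(): joint torques, N m.
- manip.current_ee_pos(): TCP position.
- manip.current_tcp_rot(): TCP orientation.
- manip.current_force(): force on the tool from outside, world axes, zero at the start.
- manip.current_ft_torque(): the same for the moment, N m.
- manip.current_grip_width(): opening from 0.0 (shut) to 1.0 (fully open).
Only numpy, scipy, OpenCV 4.12 (cv2) and the standard library are available. Lean on these libraries where they do the work, as an engineer would, in place of code of your own. Each camera call takes 0.05 s, during which the arm holds its last target.

TASK

The lid of the potter's wooden tool chest stands in the bat rack with its hinge edge down. Lift it out and bring it upright over the back of the chest, as it stands when open, lower its two hinge knuckles between those of the chest until the holes line up at both hinges, and finish while holding it there in the gripper, still and without forcing it, so that I can push the pins through. Leave the two hinge pins, the bowl and the jar where they lie.

Things in the scene. Friction and masses are not known exactly. Their poses are not given: they have to be found in the camera images.
- lid: Loose plywood lid, 12 mm thick, 240 mm wide, 155 mm from hinge edge to free edge, 0.27 to 0.43 kg, stood hinge edge down in the rack's middle slot. Origin: middle of the wood's hinge (lower) edge, mid-thickness. z up to the bare free edge (z = 155 mm), y along the width, +x out of the outer face, which carries two 2 mm steel leaves; at the start towards world +x within 0.3 rad.
- lid_eye_l (a point): Centre of the hole of the lid's left hinge knuckle: a steel tube along the lid's y, 14 mm outside, 10 mm bore, 18 mm long, just below the hinge edge, on the outer side; at (13, 65, -9) mm in the lid's frame, axes as the lid's. Its leaf is 50 mm wide and reaches 30 mm up the outer face.
- lid_eye_r (a point): The same for the lid's right knuckle, at (13, -65, -9) mm in the lid's frame.
- chest: Lidless plywood tool chest, fixed, left or right of the rack: 160 mm (x) by 240 mm (y), 85 mm high, walls 10 mm. Origin: centre of its underside, on the bench. z up; +x out of its back, where the hinges are, away from the robot within 0.3 rad. With the lid open, upright and in line, the lid's origin is at (74, 0, 113) mm in this frame and the axes are parallel.
- chest_eye_l (a point): Middle of the gap of the chest's left hinge, on the hinge axis (along y): where the lid's left hole centre must come. At (87, 65, 104) mm in the chest's frame, axes as the chest's. On each side of the 24 mm gap is a 13 mm long knuckle (14 mm outside, 10 mm bore): 3 mm play either side of the lid's. The gap is open above; its floor is 15 mm below the axis, so a knuckle in line rests on nothing.
- chest_eye_r (a point): The same for the chest's right hinge, at (87, -65, 104) mm in the chest's frame.
- rack: Fixed wooden bat rack: rails along x at y = +108 and -108 mm, 35 mm high, each with 8 mm dowels up to 105 mm above the bench at x = -36, -12, 12, 36 mm. The lid stands on the rails in the middle slot (16 mm wide), its free edge 190 mm above the bench. A bat fixed in the slot at x = -24 mm reaches 116 mm. Origin: centre of its underside, on the bench; yaw as the lid's.
- pin1: Loose bent steel hinge pin, 6 mm thick, 75 mm long with an 18 mm bent end, lying on the bench beyond chest and rack. Origin: middle of the long part (along y), on the bench. To be left.
- pin2: The second hinge pin, the same. To be left.
- bowl: Loose white bowl, 100 mm across, 50 mm high, beyond the work on the left. Origin: centre of its underside. To be left.
- jar: Loose brown jar with a cap, 64 mm across, about 90 mm high, beyond the work on the right. Origin: centre of its underside. To be left.

How it is judged:
On the way:
1. the lid is lifted clear of the rack in the gripper (height (world z) of lid above 0.06 m and contact force between lid and rack below 0.05 N and contact force between the fingers and lid above 2 N), for 0.2 s.
At the end, for the whole second after the job is handed in: The lid is held in the fingers, still and upright (0.12 rad), its outer face to the chest's back; at both hinges the centre of its knuckle hole is within 3.5 mm of the middle of the chest's gap on the hinge axis, where it rests on nothing; under 8 N against the chest, clear of the rack (distance between lid_eye_l and chest_eye_l below 0.0035 m and distance between lid_eye_r and chest_eye_r below 0.0035 m and angle between lid's own z axis and vertical below 0.12 rad and contact force between the fingers and lid above 2 N and contact force between lid and chest below 8 N and contact force between lid and rack below 0.05 N and linear speed of lid below 0.02 m/s and angular speed of lid below 0.1 rad/s); the arm keeps its last pose, push and grip.
It fails at once if a hinge pin is moved more than 25 mm (distance of any of pin1, pin2 from where it was at the start of the episode above 0.025 m).
It fails at once if the bowl or the jar is moved more than 25 mm (distance of any of bowl, jar from where it was at the start of the episode above 0.025 m).
It fails at once if the lid is forced against the chest with more than 40 N (contact force between lid and chest above 40 N).
It also fails if it takes over 42 s, if anything falls off the work surface, if the arm or the gripper's body presses on something with over 40 N, if the wrist force passes 120 N, or if a joint passes its speed limit or range.

## Working session

There is one attempt and no reset: what is moved stays moved. The work goes in short steps, each a Python script; the robot and the scene stay as the last script left them, time stands still between calls to the robot, and variables do not carry over. Pictures are saved under pics/ and viewed, and the job is handed in when it is done.

```bash
mkdir -p pics; ls; python3 - <<'E'
from bench import manip
import cv2,numpy as np
for n in ("scene","top"):
    p,d=manip.grab_frame(n); cv2.imwrite(f"pics/{n}0.png",p[:,:,::-1]); np.savez(f"pics/{n}0.npz",p=p,d=d)
    c=manip.get_calibration(n); print(n,c)
    for k in ("lid","lid_eye_l","lid_eye_r","chest","chest_eye_l","chest_eye_r","rack","bowl","jar","pin1"):
        print(k,[(np.round(r["at"],4).tolist(),round(r["confidence"],2)) for r in manip.look_for(n,k)][:3])
print(manip.current_time())
E
```

```text
pics
scene {'camera_matrix': array([[384.62964384,   0.        , 285.60180974],
       [  0.        , 384.62964384, 211.98390685],
       [  0.        ,   0.        ,   1.        ]]), 'R': array([[-0.07877453,  0.99673017,  0.01798723],
       [ 0.65397436,  0.06528687, -0.75369434],
       [-0.75240422, -0.04760873, -0.65697892]]), 't': array([ 0.05491615, -0.33738519,  1.24668611])}
lid [([0.4713, 0.2229, 0.1199], 0.85)]
lid_eye_l [([0.4731, 0.2251, 0.1224], 0.94)]
lid_eye_r [([0.4731, 0.2251, 0.1224], 0.94)]
chest [([0.5163, -0.2141, 0.047], 0.62)]
chest_eye_l [([0.5137, -0.2203, 0.0495], 0.74)]
chest_eye_r [([0.5137, -0.2203, 0.0495], 0.74)]
rack [([0.5102, 0.2408, 0.0136], 0.9), ([0.5175, -0.2181, 0.0498], 0.66)]
bowl [([0.7271, 0.2118, 0.0243], 0.69)]
jar [([0.7549, -0.1996, 0.0614], 0.71)]
pin1 [([0.7729, 0.0738, 0.0057], 0.57), ([0.7424, -0.0618, 0.0001], 0.56)]
top {'camera_matrix': array([[529.93557518,   0.        , 279.73498273],
       [  0.        , 529.93557518, 216.10150168],
       [  0.        ,   0.        ,   1.        ]]), 'R': array([[ 0.02201877, -0.99960248, -0.01760812],
       [-0.9867125 , -0.01889222, -0.16137385],
       [ 0.16097705,  0.02092741, -0.98673625]]), 't': array([0.00639243, 0.63959147, 1.27277104])}
lid [([0.4662, 0.2202, 0.1897], 0.78)]
lid_eye_l [([0.4651, 0.2167, 0.1904], 0.96)]
lid_eye_r [([0.4651, 0.2167, 0.1904], 0.96)]
chest [([0.5039, -0.224, 0.0186], 0.72)]
chest_eye_l [([0.5128, -0.2176, 0.0178], 0.67)]
chest_eye_r [([0.5128, -0.2176, 0.0178], 0.67)]
rack [([0.4444, 0.23, 0.0207], 0.57), ([0.5115, -0.2221, 0.0136], 0.2)]
bowl [([0.7432, 0.2156, 0.0236], 0.76), ([0.464, 0.2199, 0.1896], 0.53)]
jar []
pin1 [([0.7702, 0.0756, 0.01], 0.46), ([0.7384, -0.0587, 0.0024], 0.42)]
1.1
```

View pics/scene0.png

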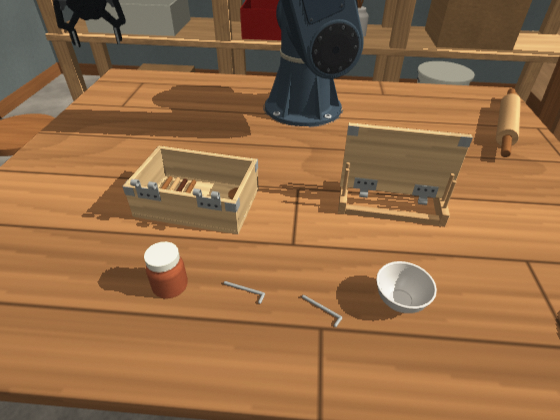

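View pics/top0.png

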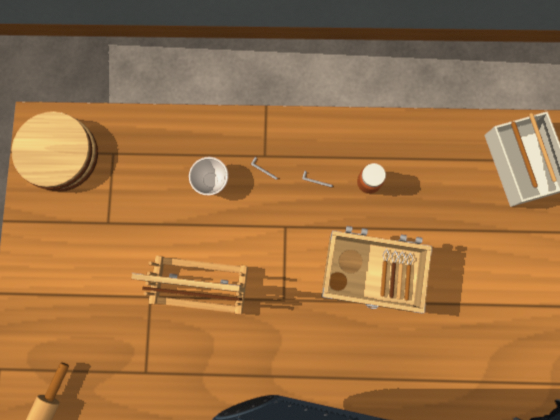

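The scene view has the lid in the rack on the right (top edge from (348,127) to (468,133)) and the chest on the left with hinges at (145,190) and (210,200). In the top view, the lid edge runs from (135,277) to (243,289) and the chest rim spans (325,233) to (432,310). Next I'll fit poses to the depth data.

```bash
cat > h.py <<'E'
import numpy as np, cv2
from bench import manip
def cloud(n,d):
    c=manip.get_calibration(n);K=c["camera_matrix"]
    v,u=np.mgrid[:d.shape[0],:d.shape[1]]
    P=np.stack([(u-K[0,2])/K[0,0]*d,(v-K[1,2])/K[1,1]*d,d],-1)
    W=(P-c["t"])@c["R"]; W[d<=0]=np.nan
    return W
def proj(n,X):
    c=manip.get_calibration(n);q=(np.atleast_2d(X)@c["R"].T+c["t"])@c["camera_matrix"].T
    return q[:,:2]/q[:,2:]
def rect(P):
    r=cv2.minAreaRect((P[:,:2]*1000).astype(np.float32)); return r
E
python3 - <<'E'
from h import *
for n in ("top","scene"):
    z=np.load(f"pics/{n}0.npz");W=cloud(n,z["d"]);Z=W[...,2]
    print(n,"bench z",np.nanmedian(Z[(abs(Z)<.02)&(abs(W[...,0]-.6)<.1)&(abs(W[...,1])<.08)]))
    box=lambda x0,x1,y0,y1,z0,z1:(W[...,0]>x0)&(W[...,0]<x1)&(W[...,1]>y0)&(W[...,1]<y1)&(Z>z0)&(Z<z1)
    m=box(.38,.68,-.38,-.07,.078,.092); P=W[m]; print("rim",len(P),rect(P),P[:,2].mean())
    m=box(.38,.68,-.38,-.07,.096,.12); P=W[m]; print("knuck",len(P),np.round(P[np.argsort(P[:,1])][::max(1,len(P)//14)],4).tolist())
    m=box(.38,.6,.07,.38,.18,.2); P=W[m]; print("lidtop",len(P),rect(P),P[:,2].mean(),P.mean(0))
    m=box(.38,.6,.07,.38,.12,.185); P=W[m]; print("lidface",len(P))
    if n=="scene":
        c=P.mean(0);U,S,Vt=np.linalg.svd(P-c,full_matrices=False);print(c,Vt[2],S)
E
```

```text
top bench z 0.00022141252260485727
rim 1471 ((504.31561279296875, -216.6962432861328), (242.0082550048828, 165.50631713867188), 82.00315856933594) 0.0848845428255793
knuck 154 [[0.584, -0.3168, 0.1087], [0.5845, -0.3131, 0.1045], [0.5765, -0.309, 0.1111], [0.5869, -0.3063, 0.1033], [0.5903, -0.279, 0.1099], [0.5852, -0.276, 0.1122], [0.5855, -0.272, 0.1091], [0.591, -0.2688, 0.1022], [0.5897, -0.186, 0.1001], [0.5999, -0.1819, 0.1128], [0.5905, -0.1773, 0.1113], [0.6045, -0.1515, 0.11], [0.5967, -0.1464, 0.1133], [0.5998, -0.1423, 0.1079]]
lidtop 611 ((465.81256103515625, 221.74072265625), (239.0963592529297, 12.930407524108887), 84.62230682373047) 0.1899828637813487 [0.4653741  0.2212291  0.18998286]
lidface 52
scene bench z 0.0006461128059128124
rim 1644 ((503.56182861328125, -216.36854553222656), (243.2156219482422, 166.8099822998047), 82.42113494873047) 0.08402119298112104
knuck 248 [[0.5803, -0.3177, 0.1065], [0.5833, -0.3124, 0.1067], [0.5834, -0.3075, 0.1022], [0.5739, -0.3049, 0.1027], [0.5849, -0.2791, 0.1104], [0.584, -0.2741, 0.1077], [0.5808, -0.2707, 0.1007], [0.5781, -0.2674, 0.1014], [0.598, -0.1865, 0.1131], [0.5988, -0.181, 0.1093], [0.5964, -0.1774, 0.1126], [0.5909, -0.1747, 0.0988], [0.6027, -0.1473, 0.1102], [0.6048, -0.143, 0.1098], [0.5984, -0.1399, 0.0977]]
lidtop 953 ((461.8892517089844, 223.16970825195312), (240.27786254882812, 18.038511276245117), 84.7342300415039) 0.18748471014845242 [0.46586154 0.2245672  0.18748471]
lidface 3388
[0.46751499 0.22429836 0.15339214] [ 0.99569287 -0.09248397 -0.00651389] [4.0199305  1.09458988 0.07245853]
```

```bash
cat >> h.py <<'E'
from scipy.optimize import least_squares
def fr(yaw): c,s=np.cos(yaw),np.sin(yaw); return np.array([[c,-s],[s,c]])
def ext(q,axis,lo,hi,step=.004):
    """medians of min/max of q[:,axis] over bins of the other coordinate"""
    o=q[:,1-axis];a=[];b=[];cs=[]
    for s in np.arange(lo,hi,step):
        k=q[(o>=s)&(o<s+step),axis]
        if len(k)>2: a.append(k.min());b.append(k.max());cs.append(s+step/2)
    return np.array(cs),np.array(a),np.array(b)
def fitchest(W,yaw=np.radians(-8),c0=np.array([.504,-.2167])):
    Z=W[...,2];P=W[(W[...,0]>.38)&(W[...,0]<.7)&(W[...,1]>-.4)&(W[...,1]<-.05)&(Z>.08)&(Z<.09)]
    c=c0.copy()
    for _ in range(4):
        q=(P[:,:2]-c)@fr(yaw)
        s,a,b=ext(q[(abs(q[:,0])<.083)],1,-.07,.07)
        dy=(np.median(a)+np.median(b))/2; wy=np.median(b)-np.median(a)
        # x from strips without hardware
        qq=q[(abs(q[:,1])>.095)|((abs(q[:,1])<.036)&(abs(q[:,1])>.022))]
        s,a,b=ext(qq,0,-.118,.118); dx=(np.median(a)+np.median(b))/2; wx=np.median(b)-np.median(a)
        pa=np.polyfit(s,a,1)[0]; pb=np.polyfit(s,b,1)[0]
        c=c+fr(yaw)@[dx,dy]; yaw-=(pa+pb)/2
    return c,yaw,(wx,wy,pa,pb)
def fitcyl(W,c,yaw):
    """hinge axis from knuckle surface points: (x,z) at y'=0 & slope, radius 7mm"""
    Z=W[...,2];P=W[np.isfinite(Z)&(Z>.099)&(Z<.118)]
    q=np.c_[(P[:,:2]-c)@fr(yaw),P[:,2]]
    q=q[(abs(q[:,0]-.087)<.012)&(abs(abs(q[:,1])-.065)<.026)&(abs(abs(q[:,1])-.065)>.011)]
    f=lambda p:np.hypot(q[:,0]-p[0]-p[1]*q[:,1],q[:,2]-p[2])-.007
    r=least_squares(f,[.087,0,.104],loss="soft_l1",f_scale=.001)
    yy=np.sort(q[:,1]); return r.x,np.median(abs(r.fun)),[ (round(yy[(yy>a)&(yy<b)].min(),4),round(yy[(yy>a)&(yy<b)].max(),4)) for a,b in((-.095,-.065),(-.065,-.03),(.03,.065),(.065,.095)) if ((yy>a)&(yy<b)).any()]
def fitlidtop(W,c0,yaw,zt):
    Z=W[...,2];P=W[np.isfinite(Z)&(abs(Z-zt)<.006)];c=np.array(c0,float)
    for _ in range(4):
        q=(P[:,:2]-c)@fr(yaw); q=q[(abs(q[:,0])<.012)&(abs(q[:,1])<.14)]
        s,a,b=ext(q,0,-.115,.115,.006); m=(a+b)/2; pf=np.polyfit(s,m,1)
        w=q[abs(q[:,0])<.006]; dy=(w[:,1].min()+w[:,1].max())/2
        c=c+fr(yaw)@[pf[1],dy]; yaw-=pf[0]
    return c,yaw,(np.median(b-a),np.ptp(w[:,1]),P[:,2].mean())
E
python3 - <<'E'
from h import *
for n in ("top","scene"):
    W=cloud(n,np.load(f"pics/{n}0.npz")["d"])
    c,y,i=fitchest(W);print(n,"chest",c,np.degrees(y),np.round(i,4));print(fitcyl(W,c,y))
    c,y,i=fitlidtop(W,[.465,.221],np.radians(-5.4),.19);print("lid",c,np.degrees(y),np.round(i,4))
E
```

```text
top chest [ 0.50509168 -0.21634681] -7.860183471739585 [0.1591 0.238  0.0007 0.0017]
(array([0.08668717, 0.00044416, 0.10473862]), np.float64(0.0012426181226124176), [(np.float64(-0.0896), np.float64(-0.077)), (np.float64(-0.0527), np.float64(-0.0402)), (np.float64(0.04), np.float64(0.0526)), (np.float64(0.0767), np.float64(0.0895))])
lid [0.46544052 0.2217758 ] -5.365935624712501 [0.0111 0.2391 0.19  ]
scene chest [ 0.50306052 -0.21560777] -7.6332351242130425 [ 0.1591  0.2383 -0.0043  0.0054]
(array([0.0857791 , 0.00384762, 0.10467512]), np.float64(0.0008280691281042627), [(np.float64(-0.091), np.float64(-0.0776)), (np.float64(-0.0525), np.float64(-0.0407)), (np.float64(0.0391), np.float64(0.0524)), (np.float64(0.0764), np.float64(0.0894))])
lid [0.46325537 0.22285075] -5.435531021171371 [0.012  0.2399 0.1892]
```

Both cameras agree on the relative lid–chest pose to about 0.4 mm, with sizes matching the given ones. They differ by a common offset of about 2 mm, so I'll grasp at the mean and re-measure while holding the lid.

```bash
cat >> h.py <<'E'
def rot(yaw,s=1):
    x=np.array([0,0,-1.]);y=s*np.array([np.cos(yaw),np.sin(yaw),0]);return np.c_[x,y,np.cross(x,y)]
def st(m=""): print(m,"t",round(manip.current_time(),2),"tcp",np.round(manip.current_ee_pos(),4),"F",np.round(manip.current_force(),2),"g",round(manip.current_grip_width(),3))
E
python3 - <<'E'
from h import *
print(manip.current_tcp_rot().round(2))
for s in (1,-1):
    for p,y in (([.4645,.2223,.26],-5.4),([.5045+.074,-.216-.010,.214],-7.8)):
        print(s,manip.inverse_kinematics(p,rot(np.radians(y),s)))
E
```

```text
[[ 0.    0.4  -0.92]
 [ 0.   -0.92 -0.4 ]
 [-1.   -0.   -0.  ]]
1 [ 3.55942011e-01  2.57121269e-01  1.70621939e+00 -4.44089210e-16
  1.17825200e+00  4.50189791e-01]
1 [-4.47373508e-01  4.96449446e-01  1.47511693e+00 -4.44089210e-16
  1.17002628e+00 -3.11237827e-01]
-1 [ 3.55942011e-01  2.57121269e-01  1.70621939e+00 -4.44089210e-16
  1.17825200e+00 -2.69140286e+00]
-1 [-4.47373508e-01  4.96449446e-01  1.47511693e+00 -4.44089210e-16
  1.17002628e+00  2.83035483e+00]
```

```bash
python3 - <<'E'
from h import *
R=rot(np.radians(-5.4))
manip.move_ptp([.4645,.2223,.27],R); st()
manip.move_l([.4645,.2223,.137],None,.12); st("down")
manip.set_gripper(0.0,60); st("grip")
manip.move_l([.4645,.2223,.260],None,.08); st("up")
for n in ("scene","top"):
    p,d=manip.grab_frame(n); cv2.imwrite(f"pics/{n}1.png",p[:,:,::-1]); np.savez(f"pics/{n}1.npz",p=p,d=d)
E
```

```text
t 3.81 tcp [0.4648 0.2218 0.2699] F [-0.29 -0.07 -0.15] g 1.004
down t 5.07 tcp [0.4648 0.2224 0.1376] F [ 0.14 -0.52  0.62] g 1.004
grip t 5.72 tcp [0.4645 0.2223 0.1372] F [-0.95 -0.47  2.55] g 0.134
up t 7.42 tcp [0.4643 0.2222 0.2596] F [-0.06 -0.79 -3.3 ] g 0.133
```

View pics/scene1.png

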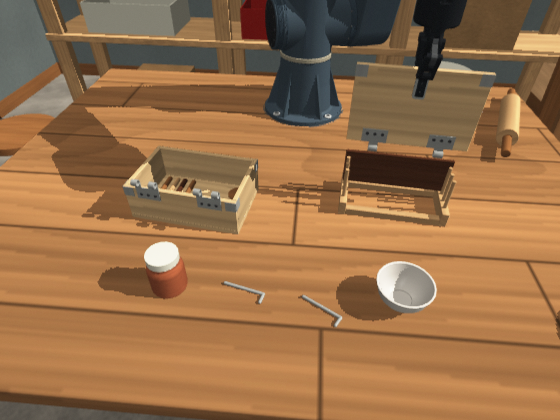

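The lid hangs straight in the gripper, clear of the rack (hinge edge at about (350..480,150) in the scene view). Next I'll hover over the chest's back and measure the lid and chest together.

```bash
python3 - <<'E'
from h import *
R=rot(np.radians(-7.8))
manip.move_l([.5774,-.2260,.260],R,.12); manip.dwell(.3); st()
for n in ("scene","top"):
    p,d=manip.grab_frame(n); cv2.imwrite(f"pics/{n}2.png",p[:,:,::-1]); np.savez(f"pics/{n}2.npz",p=p,d=d)
    W=cloud(n,d)
    c,y,i=fitchest(W);print(n,"chest",c,np.degrees(y),np.round(i,4));print(fitcyl(W,c,y))
    c,y,i=fitlidtop(W,[.577,-.226],np.radians(-7.8),.3125);print("lid",c,np.degrees(y),np.round(i,4))
E
```

```text
t 11.82 tcp [ 0.5774 -0.226   0.26  ] F [-0.78 -0.73 -3.92] g 0.131
scene chest [ 0.52625432 -0.21526618] 5.762000440093433 [ 0.1007  0.2368 -0.1309  0.1199]
(array([0.087, 0.   , 0.104]), np.float64(nan), [])
lid [ 0.57701799 -0.22533674] -7.649436983217854 [0.0116 0.2404 0.3119]
top chest [ 0.51390294 -0.10189268] 56.681506132630446 [0.0113 0.1417 1.1104 0.2467]
(array([0.087, 0.   , 0.104]), np.float64(nan), [])
lid [ 0.58927537 -0.14215382] -7.268595236303522 [0.0118 0.0719 0.3128]
  return _methods._mean(a, axis=axis, dtype=dtype,
  ret = ret.dtype.type(ret / rcount)
```

```bash
cd pics; python3 -c "
import cv2,numpy as np
a=cv2.resize(cv2.imread('scene2.png')[60:240,80:300],None,fx=3,fy=3,interpolation=2);cv2.imwrite('s2c.png',a)
b=cv2.resize(cv2.imread('top2.png')[170:330,300:460],None,fx=3.6,fy=3.6,interpolation=2);cv2.imwrite('t2c.png',b)"
```

```text
(no output)
```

View pics/s2c.png

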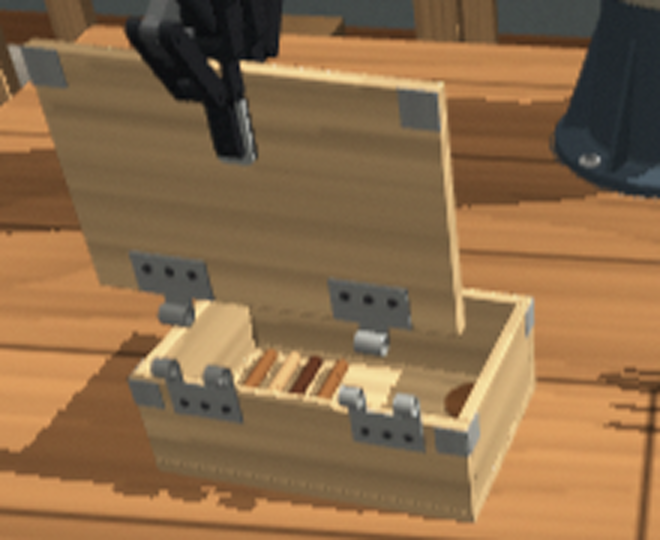

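View pics/t2c.png

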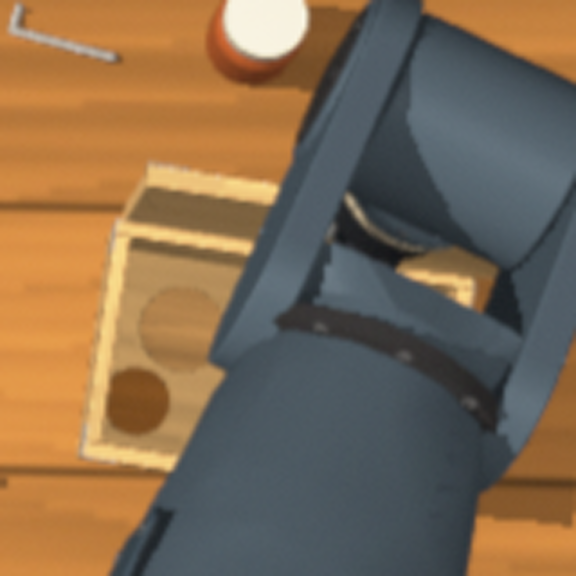

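The scene view shows the lid above the chest's back, with its knuckles above the gaps; the arm hides most of the top view. I'll check tilt, lid knuckles and chest knuckles in the scene depth.

```bash
cat >> h.py <<'E'
def lidcheck(W,o,yaw,oz):
    """o,oz,yaw: expected lid origin. prints deviations in lid frame (m)"""
    P=W[np.isfinite(W[...,2])]; q=np.c_[(P[:,:2]-o)@fr(yaw),P[:,2]-oz]
    f=q[(abs(q[:,0]-.006)<.005)&(abs(q[:,1])<.112)&(q[:,2]>.036)&(q[:,2]<.148)&(abs(q[:,1])>.03)]
    A=np.c_[np.ones(len(f)),f[:,1:]]; k=np.ones(len(f),bool)
    for _ in range(4):
        c=np.linalg.lstsq(A[k],f[k,0],rcond=None)[0]; k=abs(f[:,0]-A@c)<.003
    print("face x@origin %.4f yaw err %.4f pitch dx/dz %.4f n %d"%(c[0],-c[1],c[2],k.sum()))
    t=q[(abs(q[:,0])<.009)&(abs(q[:,2]-.155)<.008)&(abs(q[:,1])<.117)&(abs(q[:,1])>.04)]
    s,a,b=ext(t[:,1:],1,-.117,.117,.005); pf=np.polyfit(s,b,1);print("top edge z max %.4f slope %.4f"%(pf[1],pf[0]))
    e=q[(abs(q[:,0])<.009)&(q[:,2]>.04)&(q[:,2]<.145)]
    s,a,b=ext(e[:,1:],0,.04,.145,.005); print("side extents y",np.median(a),np.median(b),"centre slope",np.polyfit(s,(a+b)/2,1)[0])
    m=q[(abs(q[:,0]-.013)<.011)&(abs(abs(q[:,1])-.065)<.012)&(abs(q[:,2]+.009)<.009)]
    for sg in (1,-1):
        h=m[m[:,1]*sg>0]
        g=lambda p:np.hypot(h[:,0]-p[0],h[:,2]-p[1])-.007
        r=least_squares(g,[.013,-.009],loss="soft_l1",f_scale=.001)
        print("knuckle",sg,len(h),r.x.round(4),"y",h[:,1].min().round(4),h[:,1].max().round(4))
E
python3 - <<'E'
from h import *
W=cloud("scene",np.load("pics/scene2.npz")["d"])
lidcheck(W,np.array([.577,-.2253]),np.radians(-7.8),.1578)
W0=cloud("scene",np.load("pics/scene0.npz")["d"])
print("start lid");lidcheck(W0,np.array([.4633,.2229]),np.radians(-5.4),.035)
c,y=np.array([.50306,-.21561]),np.radians(-7.8)
for X in (W0,W):
    print(fitcyl(X,c,y))
E
```

```text
face x@origin 0.0033 yaw err 0.0001 pitch dx/dz 0.0043 n 5186
top edge z max 0.1559 slope 0.0022
side extents y -0.11976911245716883 0.11993548348401235 centre slope 0.0003619239674934155
knuckle 1 99 [ 0.0102 -0.008 ] y 0.0556 0.074
knuckle -1 100 [ 0.0104 -0.0081] y -0.0743 -0.0559
start lid
face x@origin 0.0036 yaw err 0.0017 pitch dx/dz 0.0045 n 3615
top edge z max 0.1569 slope -0.0004
side extents y -0.11956593735108942 0.11843896365512514 centre slope 1.5346795169880152
knuckle 1 68 [ 0.0104 -0.0076] y 0.0559 0.0744
knuckle -1 58 [ 0.0104 -0.0078] y -0.074 -0.0561
(array([0.08577869, 0.0009349 , 0.10467513]), np.float64(0.0008280524926752891), [(np.float64(-0.0908), np.float64(-0.0773)), (np.float64(-0.0522), np.float64(-0.0404)), (np.float64(0.0393), np.float64(0.0526)), (np.float64(0.0767), np.float64(0.0896))])
(array([ 0.08578288, -0.0018878 ,  0.10452162]), np.float64(0.00083707309959263), [(np.float64(-0.0905), np.float64(-0.0773)), (np.float64(-0.0533), np.float64(-0.0402)), (np.float64(0.0394), np.float64(0.0529)), (np.float64(0.0763), np.float64(0.0893))])
```

```bash
python3 - <<'E'
from h import *
yaw=np.radians(-7.8);R=rot(yaw)
p=np.array([.5774,-.2260])+fr(yaw)@[.0006,-.0005]
for z,v in ((.232,.06),(.222,.03),(.215,.03)):
    manip.move_l([*p,z],R,v); st()
manip.dwell(.3);st()
pic,d=manip.grab_frame("scene"); cv2.imwrite("pics/scene3.png",pic[:,:,::-1]); np.savez("pics/scene3.npz",p=pic,d=d)
cv2.imwrite("pics/s3c.png",cv2.resize(pic[60:240,80:300,::-1],None,fx=3,fy=3,interpolation=2))
W=cloud("scene",d)
c=np.array([.50306,-.21561]);o=c+fr(yaw)@[.0751,0]
print(o);lidcheck(W,o,yaw,.1126);print(fitcyl(W,c,yaw))
E
```

```text
t 12.53 tcp [ 0.578  -0.2266  0.232 ] F [ 0.69 -0.74 -4.1 ] g 0.133
 t 13.02 tcp [ 0.5779 -0.2266  0.2219] F [ 0.55 -0.2  -4.37] g 0.131
 t 13.4 tcp [ 0.5779 -0.2265  0.2148] F [ 0.58 -0.82 -4.03] g 0.137
 t 13.7 tcp [ 0.578  -0.2266  0.2151] F [-0.07 -0.22 -3.85] g 0.133
[ 0.57746516 -0.22580224]
face x@origin 0.0033 yaw err 0.0003 pitch dx/dz 0.0044 n 4524
top edge z max 0.1562 slope 0.0014
side extents y -0.11956612886307427 0.11986461793735492 centre slope -0.0014001492618704772
knuckle 1 86 [ 0.0102 -0.0081] y 0.0555 0.077
knuckle -1 85 [ 0.01   -0.0081] y -0.0768 -0.0534
(array([0.08502652, 0.00146288, 0.1055975 ]), np.float64(0.0010024516549947534), [(np.float64(-0.0904), np.float64(-0.0768)), (np.float64(-0.0534), np.float64(-0.0399)), (np.float64(0.0392), np.float64(0.0527)), (np.float64(0.0763), np.float64(0.0899))])
```

View pics/s3c.png

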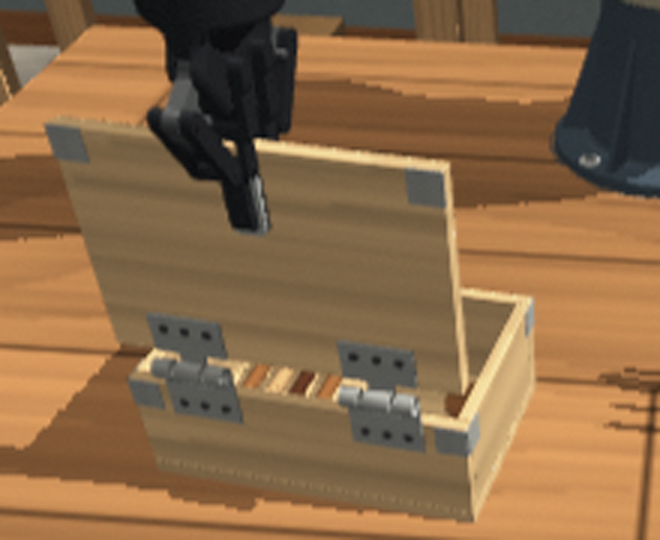

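The knuckles now sit in line in the gaps (hinges at about (190,372) and (380,400) in the crop) and the wrist shows no contact load. As a last check, I'll fit the lid's and the chest's knuckles with identical windows in this frame.

```bash
cat >> h.py <<'E'
def compare(W,c,yaw):
    P=W[np.isfinite(W[...,2])]; q=np.c_[(P[:,:2]-c)@fr(yaw),P[:,2]]
    for sg in (1,-1):
        t=abs(q[:,1]-sg*.065)
        for nm,w in (("lid",t<.007),("chest",(t>.014)&(t<.023))):
            for lo in (.103,.106):
                h=q[w&(abs(q[:,0]-.087)<.009)&(q[:,2]>.099)&(q[:,2]<.114)]
                h=h[(h[:,0]>.081)] if lo>.105 else h
                r=least_squares(lambda p:np.hypot(h[:,0]-p[0],h[:,2]-p[1])-.007,[.0858,.1045],loss="soft_l1",f_scale=.001)
                print(sg,nm,len(h),r.x.round(4),h.mean(0).round(4))
E
python3 - <<'E'
from h import *
W=cloud("scene",np.load("pics/scene3.npz")["d"])
compare(W,np.array([.50306,-.21561]),np.radians(-7.8))
p=np.load("pics/scene3.npz")["p"]
cv2.imwrite("pics/s3d.png",cv2.resize(p[165:210,120:230,::-1],None,fx=7,fy=7,interpolation=0))
E
```

```text
1 lid 70 [0.0852 0.1049] [0.0872 0.0652 0.1083]
1 lid 58 [0.0854 0.1044] [0.0886 0.065  0.1079]
1 chest 78 [0.0856 0.1048] [0.0883 0.066  0.1072]
1 chest 75 [0.0855 0.1048] [0.0887 0.0661 0.1074]
-1 lid 60 [0.0849 0.1049] [ 0.0867 -0.0645  0.1086]
-1 lid 46 [0.0855 0.1041] [ 0.0887 -0.0648  0.1078]
-1 chest 76 [0.0856 0.1046] [ 0.0883 -0.0636  0.107 ]
-1 chest 73 [0.0855 0.1046] [ 0.0886 -0.0643  0.1071]
```

View pics/s3d.png

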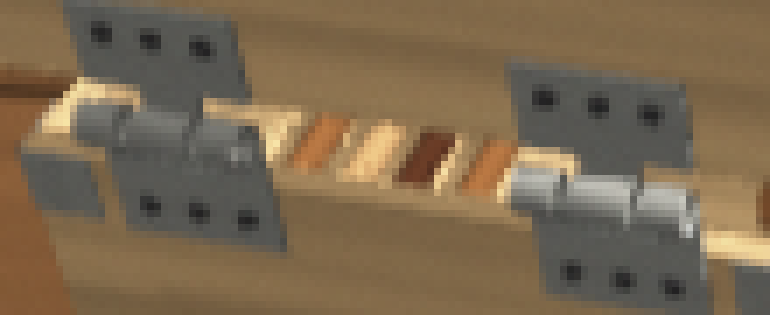

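The tubes line up without a step, with even gaps on both sides of each lid knuckle ((128..200,130) and (565..635,195) in the crop). The fits agree to within about 0.7 mm, so I'm handing in.

```bash
python3 - <<'E'
from h import *
st(); manip.sign_off()
E
```

```text
t 13.75 tcp [ 0.578  -0.2266  0.2151] F [-0.35 -0.65 -4.1 ] g 0.135
the job is handed in; nothing more can be done
```

The lid is upright over the back of the chest, with both hinge knuckles in line in their gaps. The gripper is holding it still at about 60 N, and I handed the job in after 13.75 s. I gripped it at the middle of its free edge, lifted it out of the rack and carried it across above everything else. Then I moved it about 0.8 mm to line it up and lowered it.

Last checks, all before the hand-in (it reports no verdict):
- **Alignment:** depth fits in the final scene picture put the lid and chest knuckle centres within about 0.7 mm of each other at both hinges. The side play looks even, and the tubes show no visible step.
- **Contact:** the wrist felt only the lid's weight, about 4 N, so nothing is pressing on the chest.
- **Camera disagreement:** the two cameras differed by about 2 mm in absolute position. They agreed to about 0.4 mm on where the lid stood relative to the chest, so I worked from that.
- **Not checked:** the arm hid most of the chest from the top camera, so the final alignment rests on the scene camera alone. It shows the lid leaning 0.004 rad, but it showed the same lean while the lid stood in the rack, so that is probably calibration error.
- **Pins, bowl and jar:** nothing I did went near them. I didn't re-measure their positions at the end.

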